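Lower an instrument on a hydraulic lift with its release valve

ROBOT

A 6-joint arm with a two-finger parallel gripper is mounted at the origin on a cart in front of the work surface, level with it; the furniture and walls round the work are solid. World frame = base frame: x ahead of the robot, y to its left, z up, the work surface at z = 0. Lengths are in m, angles in rad, forces in N, time in s.
With the tool pointing down it reaches from about 0.35 to 0.925 m from the base axis. Payload 6.4 kg.
Tool frame: the origin (TCP) lies on the front face of the gripper's body, between the roots of the fingers; the fingertips stand 73 mm ahead of it and the grasp point (between the pads) lies 54 mm ahead of it (grip_depth is the distance from the TCP to the grasp point, in m); z points along the fingers, y is the line along which they close (so a half turn about z gives the same grasp; the last joint's range is limited). The gripper opens to 85 mm and grips with 20 to 120 N. Pads are 22 mm wide; open, the fingers measure 114 mm over their backs; the gripper's body (76 mm by 85 mm) begins 54 mm behind the grasp point. The pads swing forward as they close: fully open they stand 13 mm farther back than shut.
Start: joints at [-1.506, 0.245, 1.558, -0, 1.339, -0.174], TCP at [0.154, -0.632, 0.304] pointing down, gripper open.
Joint ranges: [-3.13, 3.13], [-1.02, 2.26], [0.13, 2.54], [-0.95, 4.09], [0.21, 2.88], [-2.74, 2.74]. Speed limits (rad/s): [2.57, 2.57, 3.14, 3.14, 3.14, 3.14].

INTERFACE

Orientations are given as a unit quaternion [x, y, z, w].
In Python, from workcell import * gives the robot as it stands. The module is installed in compiled form; this text tells all that it offers.
- The arm moves only by the shell command python3 -m pendant 'ROWS' [FORCE]. ROWS is JSON, a list of rows, each an object of numbers: "x", "y", "z": the shift along the world's x, y, z in cm; "wx", "wy", "wz": the turn, a rotation vector about the world's x, y, z in units of 5 degrees (1.0 is 5 degrees); "hand": the opening, from 0 (shut) to 1 (fully open). In form: [{"x": .., "y": .., "z": .., "wx": .., "wy": .., "wz": .., "hand": ..}, ...]. A call has 1 to 12 rows; each row is the pose to reach, as a shift and turn from the pose commanded when the call began; what a row does not reach only later rows make up. A row lasts 1/12 s, in which the tool goes at most 41.7 mm and 7.16 degrees, less where a joint would pass 70% of its speed; a pose out of reach is approached as far as the arm can. A call with a gripper value outside its range is refused whole. The fingers move at their own pace and stop on an object; FORCE is the grip in N (left out, the last holds). Time passes only in rows, so rows that repeat a pose let the fingers close. It gives the time, the measured TCP pose, the force, the opening and the grip force at its end, in the units of the state.
- state(): the state, without advancing time (a new reading comes with each control period).
- snapshot(name): name is "scene" or "top" or "wrist"; returns (picture, depth): 384x512x3 uint8, red, green, blue; 384x512 float32, m along the optical axis (not along the pixel's ray), 0 where there is no reading.
- camera_model(name): a dict with "intrinsics" (3x3 intrinsics, pixels), "cam_to_world" (4x4, takes a point from camera to world coordinates); the wrist camera has in their place "T_tool_cam" (4x4, takes a point from camera to tool coordinates, whose origin is the TCP and whose axes are the flange's). Camera axes: x right, y down, z forward; pixel columns grow to the right and rows downward; lengths in m; the calibration is good to about 2 mm. A picture is of the moment at which its call begins: read the wrist's pose just before it. camera_model takes no time and is no camera call.
- close_job(): hands the job in; it is judged then, once.
Trained networks look in the newest picture that a camera, given by its name, has taken for a name from the list of things; names that differ only in an ending like _2 or _b are one class to them, and where a whole thing is asked for, a point or a joint stands for the part that bears it (a point fixed in the world has none). Each returns a list of dicts, best first, with "conf" (0 to 1); they miss things now and then, are a little off and sometimes report something else, mostly with a low value. They report only what shows in the picture. A call takes as long as a camera call.
- spot_in(camera, thing): "at" ([x, y, z] in m, in world coordinates, good to about 4 mm: the middle of the surface that is visible of it).
- cut_out(camera, thing): "mask" (384x512 bool, what is visible of it).
The state is a dict: "t": time; "joints": joint angles; "joint_velocities": joint speeds; "joint_efforts": joint torques, N m; "tcp_pos": TCP position; "tool_rot": TCP orientation; "wrist_force": force on the tool from outside, world axes, zero at the start; "ft_torque": the same for the moment, N m; "opening": opening from 0.0 (shut) to 1.0 (fully open); "finger_force": force on a finger pad.
Only numpy, scipy, OpenCV 4.12 (cv2) and the standard library are available. Lean on these libraries where they do the work, as an engineer would, in place of code of your own. Each camera call takes 0.05 s, during which the arm holds its last target. There are 200 camera calls.

TASK

Crack the red-gripped release valve open a fraction of a turn, counter-clockwise from above, so that the yellow platform with the instrument sinks slowly, at no more than about 2 cm a second. Then close the valve clockwise in time, so that the platform stops with its red pointer within the height of the green collar on the scale, and snug it onto its soft seat with a steady push of about 10 N at the grip, never more than 20 N. Let go; move the platform by the valve alone, without pressing on it, and leave the things standing around where they are.

Things in the scene. Friction and masses are not known exactly. Their poses are not given: they have to be found in the camera images.
- jack: Hydraulic lift fixed to the bench: grey base plate 160 x 360 x 10 mm with an aluminium valve block and, joined to it by a copper pipe, a blue cylinder (66 mm thick, 100 mm high). Origin: on the bench surface below the valve axis, z up. The cylinder's axis stands at (50, 210) mm in its x, y; its turn about z varies.
- valve_block: Aluminium valve block 56 x 56 mm, top 55 mm above the bench, same origin as the jack. Inside is the soft seat: closing meets it at a valve angle between -0.1 and 0.09 rad (hidden, differs each time); from there the push at the grip grows by about 1.2 N per 0.01 rad. Released, the valve springs back a little and stays shut.
- handle: Lever of the valve: flat steel arm (14 mm wide, top 70 mm above the bench) from the valve axis outward along the handle's own x axis, at its end, 75 mm from the axis, an upright round red grip, 16 mm thick, from 70 to 120 mm above the bench. Origin on the valve axis, 56 mm above the bench. It turns with the valve.
- grip (a point): On the axis of the red grip, 101 mm above the bench (19 mm below the grip's top).
- valve_axis (a point): Fixed point on the vertical turning axis of the valve, 56 mm above the bench.
- valve (a joint): Turn of the valve, rad, growing counter-clockwise from above = opening (-0.45 to 1.57). Starts nearly shut at 0.11 to 0.14; stays where it is left; turning takes about 3 N at the grip. The platform begins to sink somewhere between 0.2 and 0.4 (hidden load and friction); from there each 0.1 rad adds about 14 mm/s. Wide open it sinks at 35 to 50 mm/s, too fast.
- ram (a joint): Travel of the ram, m: 0 at its raised start, negative as it sinks, -0.09 fully down. It cannot be raised again.
- platform: Yellow platform 96 x 110 x 10 mm on the ram, with a white instrument box (75 x 88 x 60 mm) bolted on it. Origin: centre of its underside, 190 mm above the bench at the start.
- pointer (a point): Tip of the red pointer (3 mm thick) on the side of the platform, at mid thickness, 195 mm above the bench at the start; it moves with the platform, beside the scale post.
- mark (a point): Middle of the green collar (16 mm high) on the aluminium scale post beside the platform; the collar is clamped, its height differs each time (30 to 60 mm below the pointer's start). The pointer must end within 8 mm above or below this point's height.
- objective_can: Black round can, 41 mm thick, 57 mm high, standing on the bench near the valve; bystander. Origin under its centre.
- carriage_orange: Orange printed carriage, 63 x 67 x 42 mm, on the bench; bystander. Origin under its centre.
- tape_roll: Roll of black tape, 53 mm across, 19 mm high, lying on the bench; bystander. Origin under its centre.

How it is judged:
By the outcome, as a careful person would: the job done as asked, in the order asked, and still so for the second after the job is handed in, with the robot touching nothing.
It also fails if it takes over 67 s, if anything falls off the work surface, if the arm or the gripper's body presses on something with over 40 N, if the wrist force passes 120 N, or if a joint passes its speed limit or range.

## Working session

There is one attempt and no reset: what is moved stays moved. The work goes in short steps, Python scripts to look and compute and a shell command to move; the robot and the scene stay as the last step left them, time stands still between calls to the robot, and variables do not carry over. Pictures are saved under pics/ and viewed, at most 10 in all, crops included, and the job is handed in when it is done.

```bash
mkdir -p pics; cat > h.py <<'E'
from workcell import *
import numpy as np, cv2
def show(n,f):
    p,d=snapshot(n); cv2.imwrite(f,p[:,:,::-1]); np.save('/tmp/'+n+'.npy',d); return p,d
def pts(n,mask,d):
    c=camera_model(n);K=c["intrinsics"];K=np.array(K);T=np.array(c["cam_to_world"])
    v,u=np.nonzero(mask&(d>0)); z=d[v,u]
    P=np.stack([(u-K[0,2])/K[0,0]*z,(v-K[1,2])/K[1,1]*z,z,np.ones_like(z)])
    return (T@P)[:3].T
E
python3 - <<'E'
from h import *
s=state();print(s)
pa,_=show("scene","pics/s0.png");pb,_=show("top","pics/t0.png")
cv2.imwrite("pics/st0.png",cv2.resize(np.hstack([pa,pb])[:,:,::-1],(800,300)))
for n in ("scene","top"):
    for t in ("handle","grip","valve_block","platform","pointer","mark","objective_can","carriage_orange","tape_roll","jack"):
        print(n,t,[(np.round(r["at"],3).tolist(),round(r["conf"],2)) for r in spot_in(n,t)[:2]])
E
```

```text
{'t': 0.0, 'joints': array([-1.50607981e+00,  2.45829646e-01,  1.55901472e+00,  3.74790643e-05,
        1.33871003e+00, -1.74097138e-01]), 'joint_velocities': array([ 0.00022422, -0.0006969 ,  0.00075367,  0.00106497,  0.00033992,
        0.00083479]), 'joint_efforts': array([ 8.35875690e-04, -4.29494154e+01, -3.26135123e+01, -1.17275458e-04,
        5.17941327e-03, -9.25302885e-06]), 'tcp_pos': array([ 0.15374412, -0.63112416,  0.30276985]), 'tool_rot': array([ 9.92879509e-01,  1.19118926e-01,  7.18231088e-05, -9.78409720e-04]), 'wrist_force': array([-0.06090958, -0.42865315,  0.61699366]), 'ft_torque': array([0.02204728, 0.0018489 , 0.02710155]), 'finger_force': 0.0, 'opening': 0.9987362393716879}
scene handle [([0.545, 0.03, 0.068], 0.83)]
scene grip [([0.544, 0.031, 0.069], 0.58)]
scene valve_block []
scene platform [([0.653, 0.273, 0.242], 0.65), ([0.483, 0.191, 0.02], 0.25)]
scene pointer [([0.657, 0.275, 0.243], 0.86), ([0.581, 0.07, 0.049], 0.18)]
scene mark [([0.594, 0.259, 0.15], 0.61)]
scene objective_can []
scene carriage_orange []
scene tape_roll [([0.483, 0.188, 0.018], 0.64)]
scene jack [([0.636, 0.25, 0.02], 0.83)]
top handle [([0.555, 0.043, 0.071], 0.48)]
top grip [([0.555, 0.04, 0.069], 0.73), ([0.528, -0.097, 0.06], 0.57)]
top valve_block [([0.592, 0.062, 0.054], 0.71)]
top platform [([0.66, 0.244, 0.258], 0.86), ([0.558, 0.042, 0.07], 0.53)]
top pointer [([0.663, 0.244, 0.261], 0.72)]
top mark []
top objective_can []
top carriage_orange [([0.632, -0.08, 0.043], 0.54)]
top tape_roll [([0.482, 0.191, 0.019], 0.43)]
top jack [([0.635, 0.187, 0.009], 0.65)]
```

View pics/s0.png

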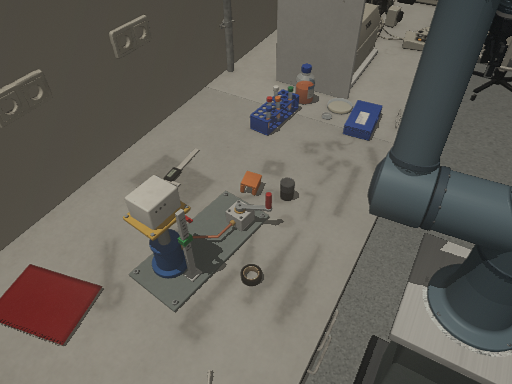

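View pics/t0.png

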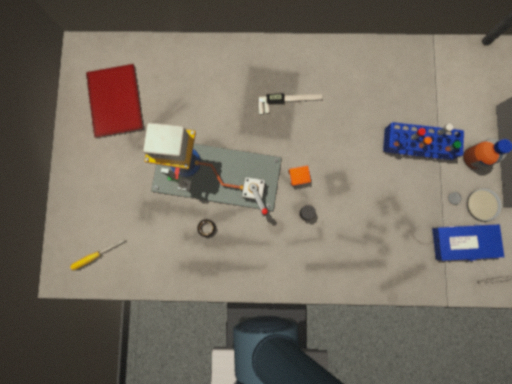

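The scene view shows the grip at (268,200), the can at (287,188), the pointer at about (189,220) and the green collar at about (183,240). The top view shows the valve block at (254,188), the grip at (265,211) and the can at (308,214). Opening swings the grip to the right in the image, towards the can.

```bash
cat >> h.py <<'E'
def hsv(p): return cv2.cvtColor(p,cv2.COLOR_RGB2HSV).astype(int)
def red(p): h=hsv(p); return ((h[...,0]<6)|(h[...,0]>172))&(h[...,1]>150)&(h[...,2]>70)
def green(p): h=hsv(p); return (h[...,0]>45)&(h[...,0]<85)&(h[...,1]>120)&(h[...,2]>50)
def box(m,a): 
    o=np.zeros_like(m);o[a[0]:a[1],a[2]:a[3]]=m[a[0]:a[1],a[2]:a[3]];return o
E
python3 - <<'E'
from h import *
p,d=snapshot("top")
q=pts("top",box(red(p),(195,225,250,280)),d); print("grip top",len(q),q.mean(0),q.min(0),q.max(0))
a=np.ones(d.shape,bool)
q=pts("top",box(a,(165,235,200,320)),d)
b=q[(q[:,2]>.05)&(q[:,2]<.06)&(np.hypot(q[:,0]-.592,q[:,1]-.062)<.05)]
print("block",cv2.minAreaRect((b[:,:2]*1000).astype(np.float32)))
m=cut_out("top","jack")
if m:
    g=pts("top",m[0]["mask"],d); g=g[(g[:,2]<.02)&(g[:,2]>.003)]; print("plate",cv2.minAreaRect((g[:,:2]*1000).astype(np.float32)))
g=q[(q[:,2]>.064)&(q[:,2]<.076)]; print("arm",g.mean(0),len(g),g.min(0),g.max(0))
g=q[(q[:,2]>.105)]; print("tall",g.mean(0),len(g))
p,d=snapshot("scene")
q=pts("scene",box(red(p),(185,215,258,280)),d); print("scene grip",len(q),q.mean(0),q.min(0),q.max(0))
for n,f,bx in(("pointer",red,(205,235,178,200)),("mark",green,(225,260,170,200))):
    m=box(f(p),bx);v,u=np.nonzero(m); q=pts("scene",m,d); print(n,len(v),u.mean(),v.mean(),v.min(),v.max(),np.median(q,0),q.min(0),q.max(0))
cv2.imwrite("pics/c1.png",cv2.resize(p[150:300,110:310,::-1],(800,600),interpolation=cv2.INTER_CUBIC))
E
```

```text
grip top 24 [0.52261677 0.02152871 0.11524647] [0.5146697  0.0149482  0.01139259] [0.53919016 0.02777186 0.12281783]
block ((590.3514404296875, 53.22328567504883), (55.6624755859375, 55.7918586730957), 81.76226043701172)
plate ((636.62451171875, 163.19070434570312), (360.8060607910156, 160.6678924560547), 81.8287582397461)
arm [0.56434771 0.04196319 0.07040124] 170 [0.51245    0.01404598 0.06564109] [0.59967717 0.06408854 0.07551853]
tall [0.52159321 0.02185956 0.11905256] 30
scene grip 18 [0.52335029 0.02377095 0.11712109] [0.51843286 0.0155704  0.07484717] [0.5293045  0.02973798 0.12243665]
pointer 19 188.21052631578948 218.68421052631578 216 222 [0.60166965 0.23337398 0.19559331] [0.59253257 0.23068363 0.19350317] [0.61172189 0.23969152 0.19744123]
mark 13 181.30769230769232 239.69230769230768 237 242 [0.60484662 0.26331091 0.15445328] [0.59795115 0.25972251 0.15220634] [0.61409227 0.26652407 0.15580917]
```

View pics/c1.png

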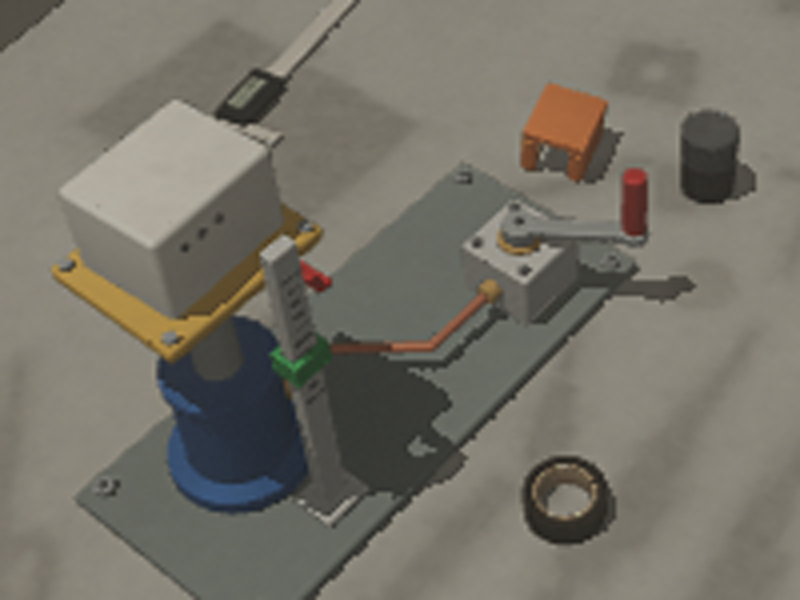

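```bash
python3 -m pendant '[{"x":36.8,"y":65.4,"z":-5,"wz":2.1,"hand":1},{"x":36.8,"y":65.4,"z":-5,"wz":2.1},{"x":36.8,"y":65.4,"z":-5,"wz":2.1},{"x":36.8,"y":65.4,"z":-5,"wz":2.1},{"x":36.8,"y":65.4,"z":-5,"wz":2.1},{"x":36.8,"y":65.4,"z":-5,"wz":2.1},{"x":36.8,"y":65.4,"z":-5,"wz":2.1},{"x":36.8,"y":65.4,"z":-5,"wz":2.1},{"x":36.8,"y":65.4,"z":-5,"wz":2.1},{"x":36.8,"y":65.4,"z":-5,"wz":2.1},{"x":36.8,"y":65.4,"z":-5,"wz":2.1},{"x":36.8,"y":65.4,"z":-5,"wz":2.1}]' 20
```

```text
invalid input at $[0]: expected keys x, y, z, wx, wy, wz, hand
```

```bash
python3 -m pendant '[{"x":36.8,"y":65.4,"z":-5,"wx":0,"wy":0,"wz":2.1,"hand":1},{"x":36.8,"y":65.4,"z":-5,"wx":0,"wy":0,"wz":2.1,"hand":1},{"x":36.8,"y":65.4,"z":-5,"wx":0,"wy":0,"wz":2.1,"hand":1},{"x":36.8,"y":65.4,"z":-5,"wx":0,"wy":0,"wz":2.1,"hand":1},{"x":36.8,"y":65.4,"z":-5,"wx":0,"wy":0,"wz":2.1,"hand":1},{"x":36.8,"y":65.4,"z":-5,"wx":0,"wy":0,"wz":2.1,"hand":1},{"x":36.8,"y":65.4,"z":-5,"wx":0,"wy":0,"wz":2.1,"hand":1},{"x":36.8,"y":65.4,"z":-5,"wx":0,"wy":0,"wz":2.1,"hand":1},{"x":36.8,"y":65.4,"z":-5,"wx":0,"wy":0,"wz":2.1,"hand":1},{"x":36.8,"y":65.4,"z":-5,"wx":0,"wy":0,"wz":2.1,"hand":1},{"x":36.8,"y":65.4,"z":-5,"wx":0,"wy":0,"wz":2.1,"hand":1},{"x":36.8,"y":65.4,"z":-5,"wx":0,"wy":0,"wz":2.1,"hand":1}]' 20
```

```text
t: 2.25
tcp_pos: [0.3989, -0.1949, 0.2709]
tool_rot: [0.978, 0.209, 0.0, 0.001]
wrist_force: [0.4, -0.7, 0.3]
opening: 0.995
finger_force: 0.0
```

```bash
python3 -m pendant '[{"x":12.3,"y":21.6,"z":-4,"wx":0,"wy":0,"wz":0,"hand":1},{"x":12.3,"y":21.6,"z":-4,"wx":0,"wy":0,"wz":0,"hand":1},{"x":12.3,"y":21.6,"z":-4,"wx":0,"wy":0,"wz":0,"hand":1},{"x":12.3,"y":21.6,"z":-4,"wx":0,"wy":0,"wz":0,"hand":1},{"x":12.3,"y":21.6,"z":-4,"wx":0,"wy":0,"wz":0,"hand":1},{"x":12.3,"y":21.6,"z":-4,"wx":0,"wy":0,"wz":0,"hand":1},{"x":12.3,"y":21.6,"z":-4,"wx":0,"wy":0,"wz":0,"hand":1},{"x":12.3,"y":21.6,"z":-4,"wx":0,"wy":0,"wz":0,"hand":1},{"x":12.3,"y":21.6,"z":-4,"wx":0,"wy":0,"wz":0,"hand":1}]'
python3 - <<'E'
from h import *
s=state();print(s["tcp_pos"],s["tool_rot"])
p,d=snapshot("wrist");c=camera_model("wrist")
from scipy.spatial.transform import Rotation as R
T=np.eye(4);T[:3,:3]=R.from_quat(s["tool_rot"]).as_matrix();T[:3,3]=s["tcp_pos"];T=T@np.array(c["T_tool_cam"]);K=np.array(c["intrinsics"])
v,u=np.nonzero(red(p)&(d>0));z=d[v,u]
P=(T@np.stack([(u-K[0,2])/K[0,0]*z,(v-K[1,2])/K[1,1]*z,z,np.ones_like(z)]))[:3].T
P=P[np.hypot(P[:,0]-.522,P[:,1]-.022)<.03]
t=P[P[:,2]>.115];print("grip",len(P),len(t),cv2.minEnclosingCircle((t[:,:2]*1000).astype(np.float32)),t.mean(0))
q,d2=snapshot("scene")
im=np.hstack([cv2.resize(p,(400,300)),cv2.resize(q,(400,300))]);cv2.imwrite("pics/w2.png",im[:,:,::-1])
m=green(q);h=hsv(q);m2=box((h[...,0]>40)&(h[...,0]<90)&(h[...,1]>70),(225,255,165,205))
v,u=np.nonzero(m2);Q=pts("scene",m2,d2);print(len(Q),v.min(),v.max(),np.sort(Q[:,2]).round(4))
E
```

```text
t: 3.0
tcp_pos: [0.5213, 0.0191, 0.2306]
tool_rot: [0.978, 0.21, -0.0, 0.0]
wrist_force: [0.4, -0.0, -0.0]
opening: 0.999
finger_force: 0.0
[0.5212795  0.01906587 0.23063057] [ 9.77764548e-01  2.09705569e-01 -2.14659678e-04  1.30921565e-04]
grip 665 400 ((524.4673461914062, 22.75519371032715), 8.150030136108398) [0.52580417 0.02316656 0.12054976]
91 234 246 [0.13   0.1389 0.14   0.1405 0.1407 0.1408 0.141  0.1417 0.1417 0.1417
 0.1417 0.1426 0.1427 0.143  0.143  0.1431 0.1432 0.1443 0.1444 0.1444
 0.1445 0.1446 0.1447 0.1449 0.1451 0.1451 0.1459 0.1459 0.1464 0.1466
 0.147  0.1471 0.1472 0.1473 0.1474 0.1478 0.1486 0.1489 0.1491 0.1497
 0.1497 0.1505 0.1505 0.1508 0.1508 0.1509 0.1511 0.1513 0.1513 0.1514
 0.1518 0.1519 0.1521 0.1522 0.1522 0.1523 0.1523 0.1523 0.1524 0.1524
 0.1527 0.153  0.153  0.1532 0.1533 0.1533 0.1534 0.1537 0.1537 0.1537
 0.1539 0.1539 0.1539 0.1539 0.154  0.154  0.1541 0.1541 0.1543 0.1546
 0.1546 0.1546 0.1547 0.1552 0.1552 0.1552 0.1552 0.1553 0.1561 0.1562
 0.1567]
```

View pics/w2.png

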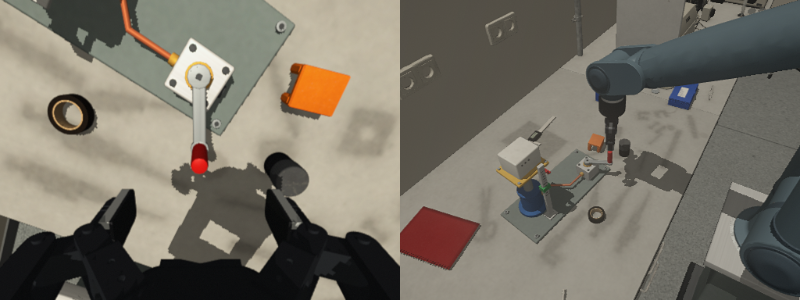

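The wrist view (left half) shows the grip at (200,165) with the open fingers either side of its line, and the can at (287,175) clear of them. In the scene view the post, pointer and collar stay unobstructed. The collar spans z of about 0.140 to 0.155, so the mark is near 0.1475.

```bash
python3 -m pendant '[{"x":0.1,"y":0.1,"z":-4,"wx":0,"wy":0,"wz":0,"hand":1},{"x":0.1,"y":0.1,"z":-7.4,"wx":0,"wy":0,"wz":0,"hand":1},{"x":0.1,"y":0.1,"z":-7.4,"wx":0,"wy":0,"wz":0,"hand":1},{"x":0.1,"y":0.1,"z":-7.4,"wx":0,"wy":0,"wz":0,"hand":1},{"x":0.1,"y":0.1,"z":-7.4,"wx":0,"wy":0,"wz":0,"hand":1}]'
```

```text
t: 3.52
tcp_pos: [0.5233, 0.0192, 0.1586]
tool_rot: [0.978, 0.209, 0.001, 0.001]
wrist_force: [0.7, 0.4, 0.0]
opening: 1.002
finger_force: 0.0
```

```bash
python3 -m pendant '[{"x":0,"y":0.3,"z":-0.2,"wx":0,"wy":0,"wz":0,"hand":0.35},{"x":0,"y":0.3,"z":-0.2,"wx":0,"wy":0,"wz":0,"hand":0.35},{"x":0,"y":0.3,"z":-0.2,"wx":0,"wy":0,"wz":0,"hand":0.35},{"x":0,"y":0.3,"z":-0.2,"wx":0,"wy":0,"wz":0,"hand":0.3},{"x":0,"y":0.3,"z":-0.2,"wx":0,"wy":0,"wz":0,"hand":0.25},{"x":0,"y":0.3,"z":-0.2,"wx":0,"wy":0,"wz":0,"hand":0.2},{"x":0,"y":0.3,"z":-0.2,"wx":0,"wy":0,"wz":0,"hand":0.15},{"x":0,"y":0.3,"z":-0.2,"wx":0,"wy":0,"wz":0,"hand":0.1},{"x":0,"y":0.3,"z":-0.2,"wx":0,"wy":0,"wz":0,"hand":0}]' 20
cat > look.py <<'E'
from h import *
import sys
s=state();p,d=snapshot("scene")
pm=box(red(p),(205,260,178,205));v,u=np.nonzero(pm);Q=pts("scene",pm,d)
t,dt=snapshot("top");B=pts("top",box(np.ones(dt.shape,bool),(128,152,150,180)),dt);B=B[B[:,2]>.15]
r=s["tcp_pos"][:2]-[.5905,.0533];f=s["wrist_force"];e=r/np.linalg.norm(r)
ccw=np.array([-e[1],e[0]])
print("t",round(s["t"],2),"tcp",s["tcp_pos"].round(4),"R",np.linalg.norm(r).round(4),"ang",np.degrees(np.arctan2(r[1],r[0])).round(2),"rad",np.arctan2(r[1],r[0]).round(4),"F",f.round(1),"Fccw",(f[:2]@ccw).round(2),"Frad",(f[:2]@e).round(2),"ff",s["finger_force"],"op",s["opening"])
print("ptr n",len(v),"row",v.mean().round(2) if len(v) else 0,"z",np.median(Q[:,2]).round(4) if len(Q) else 0,"boxtop",np.median(B[:,2]).round(4))
E
python3 look.py
```

```text
t: 4.27
tcp_pos: [0.5227, 0.023, 0.1551]
tool_rot: [0.978, 0.209, 0.0, 0.0]
wrist_force: [-0.0, -2.8, 3.2]
opening: 0.181
finger_force: 21.4
t 4.27 tcp [0.5227 0.023  0.1551] R 0.0743 ang -155.96 rad -2.722 F [-0.  -2.8  3.2] Fccw 2.53 Frad 1.14 ff 21.431972086429596 op 0.1813300998961773
ptr n 17 row 218.82 z 0.1958 boxtop 0.2594
```

```bash
python3 -c "
import numpy as np
for d in np.arange(-.3,.42,.04):
  t=-2.722+d;print(round(d,2),(7.45*(np.cos(t)-np.cos(-2.722))).round(2),(7.45*(np.sin(t)-np.sin(-2.722))).round(2),(np.degrees(d)/5).round(2))"
python3 -m pendant '[{"x":0.1,"y":-0.25,"z":0,"wx":0,"wy":0,"wz":0.4,"hand":0},{"x":0.25,"y":-0.5,"z":0,"wx":0,"wy":0,"wz":0.8,"hand":0},{"x":0.33,"y":-0.67,"z":0,"wx":0,"wy":0,"wz":1.1,"hand":0},{"x":0.33,"y":-0.67,"z":0,"wx":0,"wy":0,"wz":1.1,"hand":0},{"x":0.33,"y":-0.67,"z":0,"wx":0,"wy":0,"wz":1.1,"hand":0}]'; python3 look.py
```

```text
-0.3 -0.59 2.15 -3.44
-0.26 -0.55 1.85 -2.98
-0.22 -0.5 1.56 -2.52
-0.18 -0.43 1.27 -2.06
-0.14 -0.36 0.98 -1.6
-0.1 -0.27 0.69 -1.15
-0.06 -0.17 0.41 -0.69
-0.02 -0.06 0.14 -0.23
0.02 0.06 -0.14 0.23
0.06 0.19 -0.4 0.69
0.1 0.34 -0.66 1.15
0.14 0.49 -0.92 1.6
0.18 0.65 -1.17 2.06
0.22 0.83 -1.41 2.52
0.26 1.01 -1.65 2.98
0.3 1.2 -1.88 3.44
0.34 1.4 -2.1 3.9
0.38 1.61 -2.31 4.35
t: 4.78
tcp_pos: [0.5259, 0.0164, 0.155]
tool_rot: [0.967, 0.256, 0.0, 0.0]
wrist_force: [-1.1, -1.8, 4.8]
opening: 0.179
finger_force: 21.6
t 4.78 tcp [0.5259 0.0164 0.155 ] R 0.0744 ang -150.27 rad -2.6227 F [-1.1 -1.8  4.8] Fccw 1.05 Frad 1.85 ff 21.57324492931366 op 0.178924643575968
ptr n 18 row 218.67 z 0.1952 boxtop 0.2591
```

```bash
python3 -m pendant '[{"x":0.1,"y":-0.16,"z":0,"wx":0,"wy":0,"wz":0.3,"hand":0},{"x":0.19,"y":-0.32,"z":0,"wx":0,"wy":0,"wz":0.57,"hand":0},{"x":0.19,"y":-0.32,"z":0,"wx":0,"wy":0,"wz":0.57,"hand":0},{"x":0.19,"y":-0.32,"z":0,"wx":0,"wy":0,"wz":0.57,"hand":0},{"x":0.19,"y":-0.32,"z":0,"wx":0,"wy":0,"wz":0.57,"hand":0}]'; python3 look.py
```

```text
t: 5.3
tcp_pos: [0.5278, 0.0133, 0.1551]
tool_rot: [0.96, 0.28, 0.0, 0.0]
wrist_force: [-1.5, -1.0, 5.5]
opening: 0.182
finger_force: 21.6
t 5.3 tcp [0.5278 0.0133 0.1551] R 0.0744 ang -147.44 rad -2.5733 F [-1.5 -1.   5.5] Fccw 0.03 Frad 1.82 ff 21.61140739917755 op 0.18189874652411908
ptr n 16 row 218.75 z 0.1958 boxtop 0.2592
```

```bash
python3 -m pendant '[{"x":0.16,"y":-0.25,"z":0,"wx":0,"wy":0,"wz":0.46,"hand":0},{"x":0.16,"y":-0.25,"z":0,"wx":0,"wy":0,"wz":0.46,"hand":0},{"x":0.16,"y":-0.25,"z":0,"wx":0,"wy":0,"wz":0.46,"hand":0},{"x":0.16,"y":-0.25,"z":0,"wx":0,"wy":0,"wz":0.46,"hand":0},{"x":0.16,"y":-0.25,"z":0,"wx":0,"wy":0,"wz":0.46,"hand":0},{"x":0.16,"y":-0.25,"z":0,"wx":0,"wy":0,"wz":0.46,"hand":0}]'; python3 look.py
```

```text
t: 5.9
tcp_pos: [0.5295, 0.0107, 0.1551]
tool_rot: [0.954, 0.299, 0.0, 0.0]
wrist_force: [-1.9, -1.3, 4.4]
opening: 0.182
finger_force: 21.6
t 5.9 tcp [0.5295 0.0107 0.1551] R 0.0745 ang -145.07 rad -2.5319 F [-1.9 -1.3  4.4] Fccw -0.07 Frad 2.3 ff 21.599244475364685 op 0.18222413690060627
ptr n 14 row 219.36 z 0.1933 boxtop 0.256
```

```bash
python3 -m pendant '[{"x":0,"y":0,"z":0,"wx":0,"wy":0,"wz":0,"hand":0},{"x":0,"y":0,"z":0,"wx":0,"wy":0,"wz":0,"hand":0},{"x":0,"y":0,"z":0,"wx":0,"wy":0,"wz":0,"hand":0},{"x":0,"y":0,"z":0,"wx":0,"wy":0,"wz":0,"hand":0},{"x":0,"y":0,"z":0,"wx":0,"wy":0,"wz":0,"hand":0},{"x":0,"y":0,"z":0,"wx":0,"wy":0,"wz":0,"hand":0}]'; python3 look.py
```

```text
t: 6.5
tcp_pos: [0.5294, 0.0107, 0.1551]
tool_rot: [0.954, 0.299, 0.0, 0.0]
wrist_force: [-0.1, -1.9, 4.8]
opening: 0.179
finger_force: 21.6
t 6.5 tcp [0.5294 0.0107 0.1551] R 0.0745 ang -145.08 rad -2.5321 F [-0.1 -1.9  4.8] Fccw 1.49 Frad 1.18 ff 21.59921944141388 op 0.1792557693239972
ptr n 18 row 221.0 z 0.1879 boxtop 0.2507
```

```bash
python3 -m pendant '[{"x":0,"y":0,"z":0,"wx":0,"wy":0,"wz":0,"hand":0},{"x":0,"y":0,"z":0,"wx":0,"wy":0,"wz":0,"hand":0},{"x":0,"y":0,"z":0,"wx":0,"wy":0,"wz":0,"hand":0},{"x":0,"y":0,"z":0,"wx":0,"wy":0,"wz":0,"hand":0},{"x":0,"y":0,"z":0,"wx":0,"wy":0,"wz":0,"hand":0},{"x":0,"y":0,"z":0,"wx":0,"wy":0,"wz":0,"hand":0},{"x":0,"y":0,"z":0,"wx":0,"wy":0,"wz":0,"hand":0},{"x":0,"y":0,"z":0,"wx":0,"wy":0,"wz":0,"hand":0},{"x":0,"y":0,"z":0,"wx":0,"wy":0,"wz":0,"hand":0},{"x":0,"y":0,"z":0,"wx":0,"wy":0,"wz":0,"hand":0},{"x":0,"y":0,"z":0,"wx":0,"wy":0,"wz":0,"hand":0},{"x":0,"y":0,"z":0,"wx":0,"wy":0,"wz":0,"hand":0}]'; python3 look.py
```

```text
t: 7.6
tcp_pos: [0.5294, 0.0107, 0.155]
tool_rot: [0.954, 0.299, 0.0, 0.0]
wrist_force: [-1.5, -2.2, 4.8]
opening: 0.183
finger_force: 21.6
t 7.6 tcp [0.5294 0.0107 0.155 ] R 0.0745 ang -145.08 rad -2.5321 F [-1.5 -2.2  4.8] Fccw 0.98 Frad 2.53 ff 21.59920334815979 op 0.18347861977634985
ptr n 14 row 224.0 z 0.1775 boxtop 0.2408
```

```bash
python3 -m pendant '[{"x":0,"y":0,"z":0,"wx":0,"wy":0,"wz":0,"hand":0},{"x":0,"y":0,"z":0,"wx":0,"wy":0,"wz":0,"hand":0},{"x":0,"y":0,"z":0,"wx":0,"wy":0,"wz":0,"hand":0},{"x":0,"y":0,"z":0,"wx":0,"wy":0,"wz":0,"hand":0},{"x":0,"y":0,"z":0,"wx":0,"wy":0,"wz":0,"hand":0},{"x":0,"y":0,"z":0,"wx":0,"wy":0,"wz":0,"hand":0},{"x":0,"y":0,"z":0,"wx":0,"wy":0,"wz":0,"hand":0},{"x":0,"y":0,"z":0,"wx":0,"wy":0,"wz":0,"hand":0},{"x":0,"y":0,"z":0,"wx":0,"wy":0,"wz":0,"hand":0},{"x":0,"y":0,"z":0,"wx":0,"wy":0,"wz":0,"hand":0}]'; python3 look.py
```

```text
t: 8.53
tcp_pos: [0.5294, 0.0107, 0.155]
tool_rot: [0.954, 0.299, 0.0, 0.0]
wrist_force: [-1.1, -0.9, 5.4]
opening: 0.178
finger_force: 21.6
t 8.53 tcp [0.5294 0.0107 0.155 ] R 0.0745 ang -145.09 rad -2.5323 F [-1.1 -0.9  5.4] Fccw 0.14 Frad 1.41 ff 21.599085330963135 op 0.1781260730123247
ptr n 16 row 226.44 z 0.1697 boxtop 0.2325
```

```bash
python3 -m pendant '[{"x":0,"y":0,"z":0,"wx":0,"wy":0,"wz":0,"hand":0},{"x":0,"y":0,"z":0,"wx":0,"wy":0,"wz":0,"hand":0},{"x":0,"y":0,"z":0,"wx":0,"wy":0,"wz":0,"hand":0},{"x":0,"y":0,"z":0,"wx":0,"wy":0,"wz":0,"hand":0},{"x":0,"y":0,"z":0,"wx":0,"wy":0,"wz":0,"hand":0},{"x":0,"y":0,"z":0,"wx":0,"wy":0,"wz":0,"hand":0},{"x":0,"y":0,"z":0,"wx":0,"wy":0,"wz":0,"hand":0},{"x":0,"y":0,"z":0,"wx":0,"wy":0,"wz":0,"hand":0},{"x":0,"y":0,"z":0,"wx":0,"wy":0,"wz":0,"hand":0},{"x":0,"y":0,"z":0,"wx":0,"wy":0,"wz":0,"hand":0},{"x":0,"y":0,"z":0,"wx":0,"wy":0,"wz":0,"hand":0},{"x":0,"y":0,"z":0,"wx":0,"wy":0,"wz":0,"hand":0}]'; python3 look.py; python3 - <<'E'
from h import *
p,d=snapshot("scene")
cv2.imwrite("pics/c3.png",cv2.resize(p[200:275,140:240,::-1],(800,600),interpolation=cv2.INTER_CUBIC))
h=hsv(p);m=box((h[...,0]>45)&(h[...,0]<88)&(h[...,1]>100),(225,255,165,205));z=pts("scene",m,d)[:,2];print(len(z),np.percentile(z,[2,5,10,50,90,95,98]).round(4))
E
```

```text
t: 9.63
tcp_pos: [0.5294, 0.0107, 0.1551]
tool_rot: [0.954, 0.299, 0.0, 0.0]
wrist_force: [-1.3, -1.6, 4.9]
opening: 0.18
finger_force: 21.6
t 9.63 tcp [0.5294 0.0107 0.1551] R 0.0745 ang -145.1 rad -2.5324 F [-1.3 -1.6  4.9] Fccw 0.6 Frad 1.99 ff 21.599275767803192 op 0.18037122385126433
ptr n 16 row 229.62 z 0.1593 boxtop 0.2225
31 [0.1417 0.1423 0.1461 0.1535 0.1555 0.1565 0.1566]
```

View pics/c3.png

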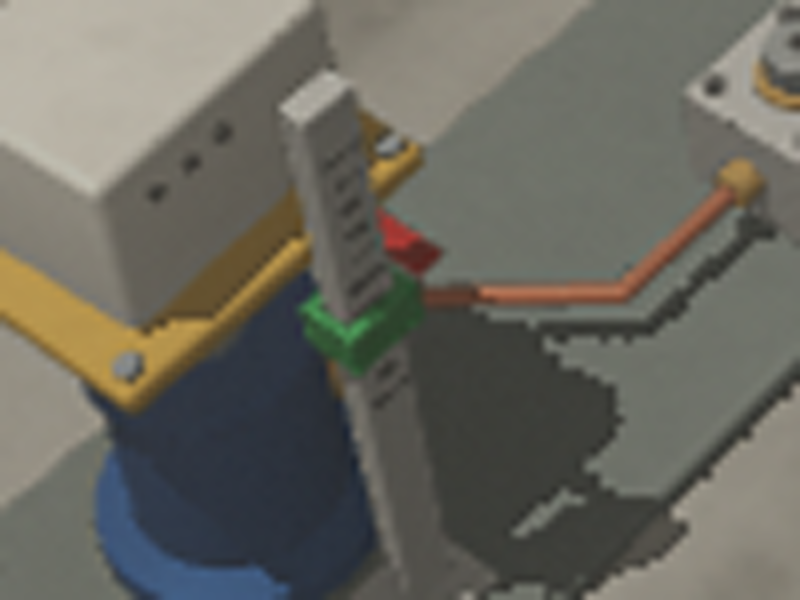

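The crop shows the red pointer at (410,240), still just above the green collar (rows 270 to 375). About 9 mm remain, so I hold for about 0.75 s and then close.

```bash
python3 -m pendant '[{"x":0,"y":0,"z":0,"wx":0,"wy":0,"wz":0,"hand":0},{"x":0,"y":0,"z":0,"wx":0,"wy":0,"wz":0,"hand":0},{"x":0,"y":0,"z":0,"wx":0,"wy":0,"wz":0,"hand":0},{"x":0,"y":0,"z":0,"wx":0,"wy":0,"wz":0,"hand":0},{"x":0,"y":0,"z":0,"wx":0,"wy":0,"wz":0,"hand":0},{"x":0,"y":0,"z":0,"wx":0,"wy":0,"wz":0,"hand":0},{"x":0,"y":0,"z":0,"wx":0,"wy":0,"wz":0,"hand":0},{"x":0,"y":0,"z":0,"wx":0,"wy":0,"wz":0,"hand":0},{"x":-0.13,"y":0.2,"z":0,"wx":0,"wy":0,"wz":-0.4,"hand":0},{"x":-0.26,"y":0.4,"z":0,"wx":0,"wy":0,"wz":-0.8,"hand":0},{"x":-0.39,"y":0.6,"z":0,"wx":0,"wy":0,"wz":-1.15,"hand":0},{"x":-0.39,"y":0.6,"z":0,"wx":0,"wy":0,"wz":-1.15,"hand":0}]'; python3 look.py
```

```text
t: 10.78
tcp_pos: [0.5256, 0.017, 0.155]
tool_rot: [0.968, 0.251, 0.001, 0.0]
wrist_force: [-1.1, -1.4, 4.4]
opening: 0.18
finger_force: 21.5
t 10.78 tcp [0.5256 0.017  0.155 ] R 0.0744 ang -150.79 rad -2.6317 F [-1.1 -1.4  4.4] Fccw 0.67 Frad 1.64 ff 21.54554396867752 op 0.18042142983775747
ptr n 13 row 231.69 z 0.1507 boxtop 0.2144
```

```bash
python3 -m pendant '[{"x":-0.1,"y":0.2,"z":0,"wx":0,"wy":0,"wz":-0.35,"hand":0},{"x":-0.2,"y":0.4,"z":0,"wx":0,"wy":0,"wz":-0.7,"hand":0},{"x":-0.3,"y":0.6,"z":0,"wx":0,"wy":0,"wz":-1.03,"hand":0},{"x":-0.3,"y":0.6,"z":0,"wx":0,"wy":0,"wz":-1.03,"hand":0},{"x":-0.3,"y":0.6,"z":0,"wx":0,"wy":0,"wz":-1.03,"hand":0}]'; python3 look.py
python3 -m pendant '[{"x":-0.09,"y":0.2,"z":0,"wx":0,"wy":0,"wz":-0.34,"hand":0},{"x":-0.09,"y":0.2,"z":0,"wx":0,"wy":0,"wz":-0.34,"hand":0},{"x":-0.09,"y":0.2,"z":0,"wx":0,"wy":0,"wz":-0.34,"hand":0}]'; python3 look.py
```

```text
t: 11.3
tcp_pos: [0.5227, 0.0229, 0.155]
tool_rot: [0.978, 0.208, 0.001, -0.0]
wrist_force: [0.1, 0.3, 5.9]
opening: 0.18
finger_force: 21.6
t 11.3 tcp [0.5227 0.0229 0.155 ] R 0.0743 ang -155.88 rad -2.7206 F [0.1 0.3 5.9] Fccw -0.2 Frad -0.21 ff 21.603515446186066 op 0.18046069601555736
ptr n 12 row 231.58 z 0.1509 boxtop 0.2144
t: 11.65
tcp_pos: [0.5219, 0.0249, 0.155]
tool_rot: [0.981, 0.193, 0.001, 0.0]
wrist_force: [0.3, 0.6, 6.0]
opening: 0.18
finger_force: 21.6
t 11.65 tcp [0.5219 0.0249 0.155 ] R 0.0743 ang -157.5 rad -2.7489 F [0.3 0.6 6. ] Fccw -0.45 Frad -0.52 ff 21.58694475889206 op 0.18043831759057993
ptr n 13 row 231.69 z 0.1503 boxtop 0.2144
```

```bash
python3 -m pendant '[{"x":-0.08,"y":0.21,"z":0,"wx":0,"wy":0,"wz":-0.34,"hand":0},{"x":-0.08,"y":0.21,"z":0,"wx":0,"wy":0,"wz":-0.34,"hand":0},{"x":-0.08,"y":0.21,"z":0,"wx":0,"wy":0,"wz":-0.34,"hand":0}]'; python3 look.py
python3 -m pendant '[{"x":-0.07,"y":0.21,"z":0,"wx":0,"wy":0,"wz":-0.34,"hand":0},{"x":-0.07,"y":0.21,"z":0,"wx":0,"wy":0,"wz":-0.34,"hand":0},{"x":-0.07,"y":0.21,"z":0,"wx":0,"wy":0,"wz":-0.34,"hand":0}]'; python3 look.py
```

```text
t: 12.0
tcp_pos: [0.521, 0.0269, 0.155]
tool_rot: [0.984, 0.179, 0.001, -0.0]
wrist_force: [0.8, 0.3, 5.7]
opening: 0.178
finger_force: 21.6
t 12.0 tcp [0.521  0.0269 0.155 ] R 0.0743 ang -159.22 rad -2.7789 F [0.8 0.3 5.7] Fccw 0.03 Frad -0.82 ff 21.592565774917603 op 0.17790012148743242
ptr n 12 row 231.42 z 0.1508 boxtop 0.2145
t: 12.35
tcp_pos: [0.5203, 0.0291, 0.155]
tool_rot: [0.986, 0.164, 0.001, -0.0]
wrist_force: [0.6, 0.6, 4.9]
opening: 0.182
finger_force: 21.6
t 12.35 tcp [0.5203 0.0291 0.155 ] R 0.0743 ang -160.94 rad -2.8089 F [0.6 0.6 4.9] Fccw -0.4 Frad -0.72 ff 21.60420298576355 op 0.18182404743578698
ptr n 13 row 231.69 z 0.1507 boxtop 0.2144
```

```bash
python3 -m pendant '[{"x":-0.07,"y":0.21,"z":0,"wx":0,"wy":0,"wz":-0.34,"hand":0},{"x":-0.07,"y":0.21,"z":0,"wx":0,"wy":0,"wz":-0.34,"hand":0},{"x":-0.07,"y":0.21,"z":0,"wx":0,"wy":0,"wz":-0.34,"hand":0}]'; python3 look.py
python3 -m pendant '[{"x":-0.06,"y":0.21,"z":0,"wx":0,"wy":0,"wz":-0.34,"hand":0},{"x":-0.06,"y":0.21,"z":0,"wx":0,"wy":0,"wz":-0.34,"hand":0},{"x":-0.06,"y":0.21,"z":0,"wx":0,"wy":0,"wz":-0.34,"hand":0}]'; python3 look.py
```

```text
t: 12.7
tcp_pos: [0.5196, 0.0312, 0.155]
tool_rot: [0.989, 0.15, 0.001, -0.0]
wrist_force: [1.3, -0.5, 4.8]
opening: 0.181
finger_force: 21.6
t 12.7 tcp [0.5196 0.0312 0.155 ] R 0.0742 ang -162.67 rad -2.8392 F [ 1.3 -0.5  4.8] Fccw 0.88 Frad -1.05 ff 21.593959629535675 op 0.18064137775306055
ptr n 14 row 231.79 z 0.1504 boxtop 0.2144
t: 13.05
tcp_pos: [0.5191, 0.0333, 0.155]
tool_rot: [0.991, 0.135, 0.001, -0.0]
wrist_force: [0.6, 0.1, 5.3]
opening: 0.182
finger_force: 21.6
t 13.05 tcp [0.5191 0.0333 0.155 ] R 0.0742 ang -164.37 rad -2.8688 F [0.6 0.1 5.3] Fccw 0.05 Frad -0.64 ff 21.59654349088669 op 0.18224392019369176
ptr n 13 row 231.69 z 0.1506 boxtop 0.2144
```

```bash
python3 -m pendant '[{"x":-0.06,"y":0.21,"z":0,"wx":0,"wy":0,"wz":-0.34,"hand":0},{"x":-0.06,"y":0.21,"z":0,"wx":0,"wy":0,"wz":-0.34,"hand":0},{"x":-0.06,"y":0.21,"z":0,"wx":0,"wy":0,"wz":-0.34,"hand":0}]'; python3 look.py
python3 -m pendant '[{"x":-0.05,"y":0.22,"z":0,"wx":0,"wy":0,"wz":-0.34,"hand":0},{"x":-0.05,"y":0.22,"z":0,"wx":0,"wy":0,"wz":-0.34,"hand":0},{"x":-0.05,"y":0.22,"z":0,"wx":0,"wy":0,"wz":-0.34,"hand":0}]'; python3 look.py
```

```text
t: 13.4
tcp_pos: [0.5185, 0.0354, 0.155]
tool_rot: [0.993, 0.12, 0.001, -0.0]
wrist_force: [1.1, 0.7, 5.0]
opening: 0.182
finger_force: 21.6
t 13.4 tcp [0.5185 0.0354 0.155 ] R 0.0742 ang -166.05 rad -2.8982 F [1.1 0.7 5. ] Fccw -0.38 Frad -1.18 ff 21.579135954380035 op 0.18191771473398477
ptr n 12 row 231.58 z 0.1507 boxtop 0.2144
t: 13.75
tcp_pos: [0.518, 0.0375, 0.155]
tool_rot: [0.994, 0.106, 0.001, 0.0]
wrist_force: [2.1, -0.8, 5.2]
opening: 0.179
finger_force: 21.6
t 13.75 tcp [0.518  0.0375 0.155 ] R 0.0742 ang -167.7 rad -2.9269 F [ 2.1 -0.8  5.2] Fccw 1.18 Frad -1.86 ff 21.56613975763321 op 0.17913310567902618
ptr n 12 row 231.58 z 0.1508 boxtop 0.2142
```

```bash
python3 -m pendant '[{"x":-0.02,"y":0.11,"z":0,"wx":0,"wy":0,"wz":-0.17,"hand":0},{"x":-0.02,"y":0.11,"z":0,"wx":0,"wy":0,"wz":-0.17,"hand":0},{"x":-0.02,"y":0.11,"z":0,"wx":0,"wy":0,"wz":-0.17,"hand":0}]'; python3 look.py
python3 -m pendant '[{"x":-0.02,"y":0.15,"z":0,"wx":0,"wy":0,"wz":-0.2,"hand":0},{"x":-0.02,"y":0.15,"z":0,"wx":0,"wy":0,"wz":-0.2,"hand":0},{"x":-0.02,"y":0.15,"z":0,"wx":0,"wy":0,"wz":-0.2,"hand":0}]'; python3 look.py
```

```text
t: 14.1
tcp_pos: [0.5178, 0.0384, 0.155]
tool_rot: [0.995, 0.098, 0.001, 0.0]
wrist_force: [3.3, -1.9, 6.1]
opening: 0.178
finger_force: 21.6
t 14.1 tcp [0.5178 0.0384 0.155 ] R 0.0742 ang -168.43 rad -2.9396 F [ 3.3 -1.9  6.1] Fccw 2.47 Frad -2.84 ff 21.568396389484406 op 0.1781052356660126
ptr n 12 row 231.58 z 0.1505 boxtop 0.2143
t: 14.45
tcp_pos: [0.5176, 0.0398, 0.155]
tool_rot: [0.996, 0.089, 0.001, 0.0]
wrist_force: [2.9, -1.5, 6.2]
opening: 0.177
finger_force: 21.6
t 14.45 tcp [0.5176 0.0398 0.155 ] R 0.0742 ang -169.54 rad -2.9591 F [ 2.9 -1.5  6.2] Fccw 1.98 Frad -2.59 ff 21.5976744890213 op 0.1772372069105034
ptr n 13 row 231.69 z 0.1511 boxtop 0.2144
```

```bash
python3 -m pendant '[{"x":-0.02,"y":0.15,"z":0,"wx":0,"wy":0,"wz":-0.2,"hand":0},{"x":-0.02,"y":0.15,"z":0,"wx":0,"wy":0,"wz":-0.2,"hand":0},{"x":-0.02,"y":0.15,"z":0,"wx":0,"wy":0,"wz":-0.2,"hand":0}]'; python3 look.py
python3 -m pendant '[{"x":-0.02,"y":0.12,"z":0,"wx":0,"wy":0,"wz":-0.17,"hand":0},{"x":-0.02,"y":0.12,"z":0,"wx":0,"wy":0,"wz":-0.17,"hand":0},{"x":-0.02,"y":0.12,"z":0,"wx":0,"wy":0,"wz":-0.17,"hand":0}]'; python3 look.py
```

```text
t: 14.8
tcp_pos: [0.5174, 0.0412, 0.155]
tool_rot: [0.997, 0.08, 0.001, 0.001]
wrist_force: [2.4, -3.4, 5.6]
opening: 0.18
finger_force: 21.6
t 14.8 tcp [0.5174 0.0412 0.155 ] R 0.0741 ang -170.59 rad -2.9774 F [ 2.4 -3.4  5.6] Fccw 3.76 Frad -1.85 ff 21.607578098773956 op 0.1801346027419075
ptr n 13 row 231.69 z 0.151 boxtop 0.2144
t: 15.15
tcp_pos: [0.5172, 0.0422, 0.155]
tool_rot: [0.997, 0.073, 0.001, 0.001]
wrist_force: [4.3, -3.8, 5.5]
opening: 0.182
finger_force: 21.6
t 15.15 tcp [0.5172 0.0422 0.155 ] R 0.0741 ang -171.38 rad -2.9912 F [ 4.3 -3.8  5.5] Fccw 4.4 Frad -3.68 ff 21.59614473581314 op 0.18156555547279643
ptr n 12 row 231.5 z 0.1512 boxtop 0.2144
```

```bash
python3 -m pendant '[{"x":0.02,"y":0.18,"z":0,"wx":0,"wy":0,"wz":-0.25,"hand":0},{"x":0.02,"y":0.18,"z":0,"wx":0,"wy":0,"wz":-0.25,"hand":0},{"x":0.02,"y":0.18,"z":0,"wx":0,"wy":0,"wz":-0.25,"hand":0}]'; python3 look.py
python3 -m pendant '[{"x":0.01,"y":0.12,"z":0,"wx":0,"wy":0,"wz":-0.17,"hand":0},{"x":0.01,"y":0.12,"z":0,"wx":0,"wy":0,"wz":-0.17,"hand":0},{"x":0.01,"y":0.12,"z":0,"wx":0,"wy":0,"wz":-0.17,"hand":0}]'; python3 look.py
```

```text
t: 15.5
tcp_pos: [0.5171, 0.0438, 0.155]
tool_rot: [0.998, 0.062, -0.0, 0.001]
wrist_force: [1.1, -5.2, 6.9]
opening: 0.18
finger_force: 21.8
t 15.5 tcp [0.5171 0.0438 0.155 ] R 0.074 ang -172.65 rad -3.0133 F [ 1.1 -5.2  6.9] Fccw 5.31 Frad -0.39 ff 21.762283444404602 op 0.18008938302725114
ptr n 12 row 231.58 z 0.1501 boxtop 0.2144
t: 15.85
tcp_pos: [0.517, 0.0448, 0.155]
tool_rot: [0.998, 0.055, -0.0, 0.001]
wrist_force: [-0.8, -5.8, 7.2]
opening: 0.176
finger_force: 21.9
t 15.85 tcp [0.517  0.0448 0.155 ] R 0.074 ang -173.42 rad -3.0268 F [-0.8 -5.8  7.2] Fccw 5.71 Frad 1.43 ff 21.85247451066971 op 0.1762666934646553
ptr n 12 row 231.58 z 0.1508 boxtop 0.2144
```

```bash
python3 - <<'E'
from h import *
from scipy.spatial.transform import Rotation as R
s=state();print(s["wrist_force"],s["ft_torque"],s["tcp_pos"])
p,d=snapshot("wrist");c=camera_model("wrist")
T=np.eye(4);T[:3,:3]=R.from_quat(s["tool_rot"]).as_matrix();T[:3,3]=s["tcp_pos"];T=T@np.array(c["T_tool_cam"]);K=np.array(c["intrinsics"])
v,u=np.nonzero(d>0);z=d[v,u]
P=(T@np.stack([(u-K[0,2])/K[0,0]*z,(v-K[1,2])/K[1,1]*z,z,np.ones_like(z)]))[:3].T
r=red(p)[v,u];g=P[r&(np.hypot(P[:,0]-.517,P[:,1]-.045)<.03)]
print("red",len(g),g.mean(0) if len(g) else 0,g.min(0),g.max(0))
a=P[(abs(P[:,2]-.07)<.004)&(P[:,0]>.53)&(P[:,0]<.57)&(abs(P[:,1]-.05)<.02)]
print(len(a)); 
x=np.arange(.532,.57,.006)
for i in x:
    k=a[abs(a[:,0]-i)<.003]
    if len(k): print(i.round(3),k[:,1].min().round(4),k[:,1].max().round(4),((k[:,1].min()+k[:,1].max())/2).round(4))
cv2.imwrite("pics/w4.png",p[:,:,::-1])
E
```

```text
[ 0.18681674 -6.2446095   7.84481872] [-1.0022999  -0.04967868  0.13284826] [0.5170025  0.04482226 0.15497623]
red 2005 [0.52222152 0.04616569 0.10918407] [0.51088497 0.03813058 0.074841  ] [0.52640003 0.05333903 0.12317773]
1675
0.532 0.0401 0.0541 0.0471
0.538 0.0407 0.0547 0.0477
0.544 0.0415 0.0553 0.0484
0.55 0.0421 0.0559 0.049
0.556 0.0429 0.0564 0.0497
0.562 0.0431 0.0577 0.0504
0.568 0.0438 0.0581 0.0509
```

View pics/w4.png

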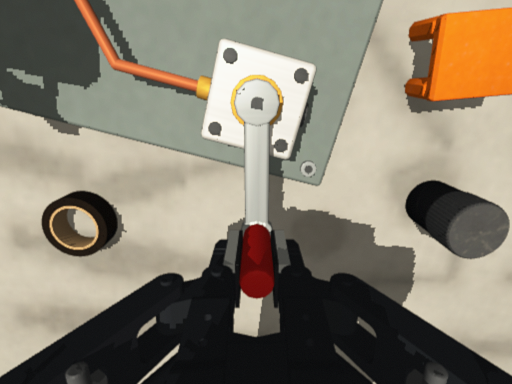

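The wrist view shows the grip held squarely between the pads at (257,260), with the arm pointing straight up to the valve at (258,100). The handle is following the tool. I'll check the push against the joint 1 torque before going further.

```bash
cat > force.py <<'E'
from h import *
s=state();t=s["joint_efforts"];x,y=s["tcp_pos"][:2];F=s["wrist_force"]
print("t",s["t"],"eff",t.round(3),"Fy from j1",(t[0]/x).round(2),"wrist",F.round(2),"tq",s["ft_torque"].round(3),"tq-predicted j1",(x*F[1]-y*F[0]).round(2))
r=s["tcp_pos"][:2]-[.5905,.0533];print("rad",np.arctan2(r[1],r[0]).round(4))
E
python3 force.py
python3 -m pendant '[{"x":0,"y":0.0,"z":0,"wx":0,"wy":0,"wz":0,"hand":0},{"x":0,"y":0.0,"z":0,"wx":0,"wy":0,"wz":0,"hand":0},{"x":0,"y":0.0,"z":0,"wx":0,"wy":0,"wz":0,"hand":0},{"x":0,"y":0.0,"z":0,"wx":0,"wy":0,"wz":0,"hand":0}]'; python3 force.py
```

```text
t 16.0 eff [  3.101 -28.932 -23.435   1.3     0.216   0.132] Fy from j1 6.0 wrist [-1.2  -6.28  7.86] tq [-0.942 -0.06   0.092] tq-predicted j1 -3.19
rad -3.0269
t: 16.33
tcp_pos: [0.517, 0.0448, 0.155]
tool_rot: [0.998, 0.055, -0.0, 0.001]
wrist_force: [-0.7, -6.9, 7.6]
opening: 0.179
finger_force: 21.8
t 16.3333 eff [  3.096 -28.936 -23.434   1.3     0.216   0.133] Fy from j1 5.99 wrist [-0.72 -6.92  7.61] tq [-0.909  0.003  0.113] tq-predicted j1 -3.55
rad -3.0268
```

```bash
python3 -m pendant '[{"x":0,"y":0.1,"z":0,"wx":0,"wy":0,"wz":-0.15,"hand":0},{"x":0,"y":0.1,"z":0,"wx":0,"wy":0,"wz":-0.15,"hand":0},{"x":0,"y":0.1,"z":0,"wx":0,"wy":0,"wz":-0.15,"hand":0},{"x":0,"y":0.1,"z":0,"wx":0,"wy":0,"wz":-0.15,"hand":0}]'; python3 force.py
python3 -m pendant '[{"x":0,"y":0.1,"z":0,"wx":0,"wy":0,"wz":-0.15,"hand":0},{"x":0,"y":0.1,"z":0,"wx":0,"wy":0,"wz":-0.15,"hand":0},{"x":0,"y":0.1,"z":0,"wx":0,"wy":0,"wz":-0.15,"hand":0},{"x":0,"y":0.1,"z":0,"wx":0,"wy":0,"wz":-0.15,"hand":0}]'; python3 force.py
```

```text
t: 16.67
tcp_pos: [0.517, 0.0457, 0.155]
tool_rot: [0.999, 0.049, -0.0, 0.001]
wrist_force: [-0.6, -6.7, 8.0]
opening: 0.176
finger_force: 21.9
t 16.6667 eff [  3.471 -28.827 -23.502   1.469   0.128   0.151] Fy from j1 6.71 wrist [-0.6  -6.74  8.02] tq [-1.104  0.057  0.212] tq-predicted j1 -3.46
rad -3.0384
t: 17.0
tcp_pos: [0.5169, 0.0466, 0.155]
tool_rot: [0.999, 0.042, -0.001, 0.001]
wrist_force: [-1.2, -7.5, 7.7]
opening: 0.179
finger_force: 21.9
t 17.0 eff [  3.747 -28.728 -23.567   1.604   0.046   0.167] Fy from j1 7.25 wrist [-1.23 -7.46  7.66] tq [-1.15   0.162  0.168] tq-predicted j1 -3.8
rad -3.0504
```

```bash
python3 -m pendant '[{"x":0,"y":0,"z":0,"wx":0,"wy":0,"wz":0.4,"hand":0},{"x":0,"y":0,"z":0,"wx":0,"wy":0,"wz":0.4,"hand":0},{"x":0,"y":0,"z":0,"wx":0,"wy":0,"wz":0.4,"hand":0},{"x":0,"y":0,"z":0,"wx":0,"wy":0,"wz":0.4,"hand":0}]'; python3 force.py
```

```text
t: 17.33
tcp_pos: [0.5168, 0.0465, 0.155]
tool_rot: [0.998, 0.059, -0.001, 0.001]
wrist_force: [-1.3, -7.5, 8.1]
opening: 0.175
finger_force: 22.0
t 17.3333 eff [  4.149 -28.651 -23.652   1.57   -0.035  -0.084] Fy from j1 8.03 wrist [-1.35 -7.45  8.14] tq [-1.217  0.121  0.006] tq-predicted j1 -3.79
rad -3.0499
```

```bash
python3 -m pendant '[{"x":0,"y":0.1,"z":0,"wx":0,"wy":0,"wz":-0.25,"hand":0},{"x":0,"y":0.15,"z":0,"wx":0,"wy":0,"wz":-0.25,"hand":0},{"x":0,"y":0.15,"z":0,"wx":0,"wy":0,"wz":-0.25,"hand":0},{"x":0,"y":0.15,"z":0,"wx":0,"wy":0,"wz":-0.25,"hand":0}]'; python3 force.py
python3 -m pendant '[{"x":0,"y":0.1,"z":0,"wx":0,"wy":0,"wz":-0.1,"hand":0},{"x":0,"y":0.1,"z":0,"wx":0,"wy":0,"wz":-0.1,"hand":0},{"x":0,"y":0.1,"z":0,"wx":0,"wy":0,"wz":-0.1,"hand":0},{"x":0,"y":0.1,"z":0,"wx":0,"wy":0,"wz":-0.1,"hand":0}]'; python3 force.py
```

```text
t: 17.67
tcp_pos: [0.5168, 0.0475, 0.155]
tool_rot: [0.999, 0.048, -0.001, 0.002]
wrist_force: [-2.4, -11.5, 8.9]
opening: 0.18
finger_force: 22.0
t 17.6667 eff [ 5.4520e+00 -2.8580e+01 -2.3693e+01  2.1570e+00 -9.8000e-02  1.2000e-02] Fy from j1 10.55 wrist [ -2.35 -11.51   8.91] tq [-1.651e+00  2.360e-01  1.000e-03] tq-predicted j1 -5.84
rad -3.0633
t: 18.0
tcp_pos: [0.5167, 0.0483, 0.155]
tool_rot: [0.999, 0.044, -0.001, 0.002]
wrist_force: [-1.6, -11.1, 9.8]
opening: 0.182
finger_force: 22.1
t 18.0 eff [ 5.9120e+00 -2.8507e+01 -2.3742e+01  2.3200e+00 -1.5900e-01 -1.9000e-02] Fy from j1 11.44 wrist [ -1.61 -11.1    9.77] tq [-1.754  0.292  0.003] tq-predicted j1 -5.66
rad -3.0742
```

```bash
python3 -m pendant '[{"x":0,"y":0,"z":0,"wx":0,"wy":0,"wz":0,"hand":0},{"x":0,"y":0,"z":0,"wx":0,"wy":0,"wz":0,"hand":0},{"x":0,"y":0,"z":0,"wx":0,"wy":0,"wz":0,"hand":0},{"x":0,"y":0,"z":0,"wx":0,"wy":0,"wz":0,"hand":0},{"x":0,"y":0,"z":0,"wx":0,"wy":0,"wz":0,"hand":0},{"x":0,"y":0,"z":0,"wx":0,"wy":0,"wz":0,"hand":0},{"x":0,"y":0,"z":0,"wx":0,"wy":0,"wz":0,"hand":0},{"x":0,"y":0,"z":0,"wx":0,"wy":0,"wz":0,"hand":0}]'; python3 force.py
python3 -m pendant '[{"x":0,"y":0,"z":0,"wx":0,"wy":0,"wz":0,"hand":0.7},{"x":0,"y":0,"z":0,"wx":0,"wy":0,"wz":0,"hand":0.7},{"x":0,"y":0,"z":0,"wx":0,"wy":0,"wz":0,"hand":0.7},{"x":0,"y":0,"z":0,"wx":0,"wy":0,"wz":0,"hand":0.7},{"x":0,"y":0,"z":0,"wx":0,"wy":0,"wz":0,"hand":0.7},{"x":0,"y":0,"z":0,"wx":0,"wy":0,"wz":0,"hand":0.7}]'; python3 look.py
```

```text
t: 18.67
tcp_pos: [0.5168, 0.0483, 0.155]
tool_rot: [0.999, 0.044, -0.001, 0.002]
wrist_force: [-2.5, -11.5, 9.4]
opening: 0.183
finger_force: 22.1
t 18.6667 eff [ 5.8950e+00 -2.8511e+01 -2.3742e+01  2.3190e+00 -1.5800e-01 -1.9000e-02] Fy from j1 11.41 wrist [ -2.53 -11.51   9.41] tq [-1.765  0.345  0.035] tq-predicted j1 -5.83
rad -3.0744
t: 19.17
tcp_pos: [0.5165, 0.0506, 0.1541]
tool_rot: [0.999, 0.044, -0.001, -0.0]
wrist_force: [0.0, 0.4, -0.9]
opening: 0.701
finger_force: 0.0
t 19.17 tcp [0.5165 0.0506 0.1541] R 0.0741 ang -177.94 rad -3.1056 F [ 0.   0.4 -0.9] Fccw -0.39 Frad -0.06 ff 0.0 op 0.700895305418391
ptr n 11 row 231.36 z 0.1506 boxtop 0.2144
```

```bash
python3 -m pendant '[{"x":0,"y":0,"z":2,"wx":0,"wy":0,"wz":0,"hand":0.7},{"x":0,"y":0,"z":5,"wx":0,"wy":0,"wz":0,"hand":0.7},{"x":0,"y":0,"z":9,"wx":0,"wy":0,"wz":0,"hand":0.7},{"x":0,"y":0,"z":12,"wx":0,"wy":0,"wz":0,"hand":0.7},{"x":0,"y":0,"z":12,"wx":0,"wy":0,"wz":0,"hand":0.7},{"x":0,"y":0,"z":12,"wx":0,"wy":0,"wz":0,"hand":0.7},{"x":0,"y":0,"z":12,"wx":0,"wy":0,"wz":0,"hand":0.7}]'; python3 look.py; python3 - <<'E'
from h import *
from scipy.spatial.transform import Rotation as R
s=state();p,d=snapshot("wrist");c=camera_model("wrist")
T=np.eye(4);T[:3,:3]=R.from_quat(s["tool_rot"]).as_matrix();T[:3,3]=s["tcp_pos"];T=T@np.array(c["T_tool_cam"]);K=np.array(c["intrinsics"])
v,u=np.nonzero(red(p)&(d>0));z=d[v,u]
P=(T@np.stack([(u-K[0,2])/K[0,0]*z,(v-K[1,2])/K[1,1]*z,z,np.ones_like(z)]))[:3].T
t=P[(P[:,2]>.115)&(np.hypot(P[:,0]-.517,P[:,1]-.046)<.03)];C=np.array(cv2.minEnclosingCircle((t[:,:2]*1000).astype(np.float32))[0])/1000-[.5905,.0533]
print("grip",C,"turn from start",np.arctan2(C[1],C[0])-np.arctan2(.0228-.0533,.5245-.5905))
q,_=snapshot("scene");cv2.imwrite("pics/s5.png",cv2.resize(q[140:290,110:310,::-1],(800,600),interpolation=cv2.INTER_CUBIC))
E
```

```text
t: 19.85
tcp_pos: [0.5165, 0.0504, 0.2738]
tool_rot: [0.999, 0.044, -0.001, -0.0]
wrist_force: [-0.5, -0.2, 0.3]
opening: 0.703
finger_force: 0.0
t 19.85 tcp [0.5165 0.0504 0.2738] R 0.074 ang -177.79 rad -3.103 F [-0.5 -0.2  0.3] Fccw 0.2 Frad 0.49 ff 0.0 op 0.7030336633739774
ptr n 14 row 231.79 z 0.1518 boxtop 0.2144
grip [-0.07129688 -0.01241884] turn from start -0.26043340209137256
```

View pics/s5.png

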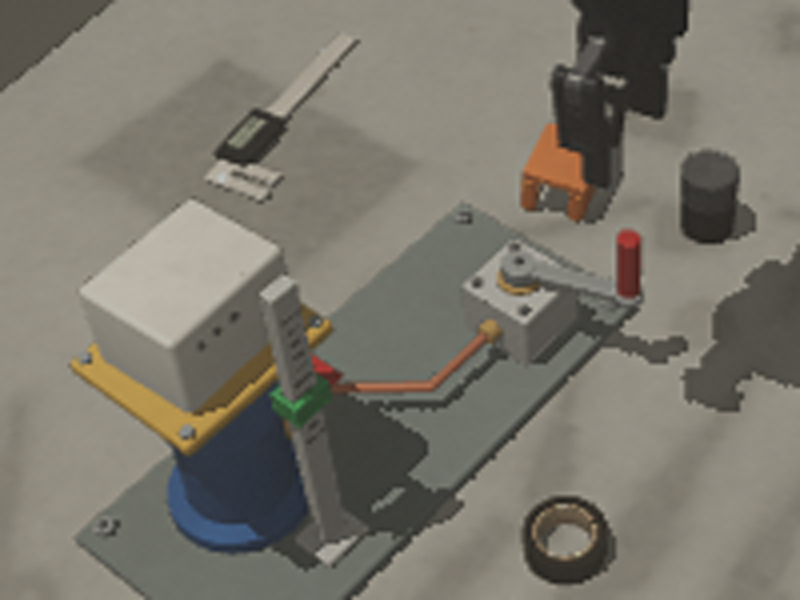

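The crop shows the red pointer at (325,370) beside the green collar (rows 370 to 420). The handle is free and sits further clockwise than at the start, and the can, carriage and tape roll are where they were. By depth the pointer is at about 0.150 m and the collar spans about 0.140 to 0.156 m.

```bash
python3 -c "
from workcell import *
print(close_job())"
```

```text
the job is handed in; nothing more can be done
None
```

I cracked the valve open and the platform sank at about 9 mm/s. I closed the valve with the pointer at about 150 mm, about 2 mm above the collar's middle. I snugged it with a steady push of about 11 N, let go and handed in the job at about 20 s; no verdict was returned.

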